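# Hang the clothes brush back in its place on the dresser rack

### The job

Take the red-knobbed clothes brush out of its stoneware stand and hang it gently, its fluffy face or its wooden back towards you, on the front part of the empty brass two-pronged holder between the other hung things, and let go of it there. Then push it gently back along the prongs with the fingers, over the little humps until it drops into its seat under the wooden slat and hangs still. Do not knock or shift the four things that hang beside it.

Things in the scene. Friction and masses are not known exactly. Their poses are not given: they have to be found in the camera images.
- brush: loose clothes brush, 165 to 300 g, 182 mm tall, standing upright in the stand. Origin: centre of its foot; z up to the knob, y across its flat. From the foot: flat brush to 106 mm (46 mm wide in y, 24 mm thick), square neck 12 x 12 mm to 150 mm, red square knob 30 x 30 mm (sides along x and y) to 182 mm. Front and back may be swapped.
- knob (a point): point on the brush's axis in the plane of the knob's flat underside (150 mm above the foot), which rests on the prongs when hung; axes of the brush
- stand: fixed blue stoneware holder in which the brush stands, open above, 46 x 68 mm outside (x by y), 58 mm high, walls and floor 6 mm; origin at the centre of its underside on the table, axes along its sides; about 5 mm of play round the brush
- holder: empty brass holder fixed to the rack: two level prongs along x, 7 mm wide, 8 mm thick, 15.5 mm slot between them (centre y = 0), open at the front. Origin: home seat, on the centre line at prong-top height, 200 mm above the table; +x to the rack's rail, away from the robot. The flat seat runs from the hump at x = -17 mm to the rail's face at +23 mm; the seated knob's centre is at -2 to +8 mm.
- front (a point): middle of the holder's flat front part, at prong-top height, axes of the holder, 60 mm before the home seat. The flat runs from 25 mm before it (upturned tips there, 6 mm high and 6 mm long) to 24 mm behind it, where the hump begins
- hump (a point): crest of the hump on both prongs, 19 mm before the home seat and 3 mm above the flat: slick ramp 15 mm long on the front side, 4 mm crest, sheer step down to the seat behind. Pushing the knob over it takes about 2 to 6 N; then the brush drops 3 mm into the seat, stops at the rail and swings a second or so
- slat_edge (a point): front lower edge, in line with the holder, of the wooden slat that roofs the seats: 10 mm before the seat's centre, 45 mm above the prong tops. The slat is 10 mm thick and reaches 24 mm back from here; in front of it all is open above
- rack: fixed rack, 380 mm wide, 255 mm high: white posts, dark wooden rail and slat; origin on the table below the middle of the row of seats; +x away from the robot, y along the row; holder axes are parallel to it. Five places 66 mm apart, the middle one at y = 0; the brass holder is at y = -66, 0 or +66 mm, the other four are taken
- mirror: white hand mirror, disc 50 mm across, 130 mm long; hangs by its head (26 mm across, 24 mm high) on a dark two-pronged arm, 33 mm before the line of seats, upright, not to be knocked. Origin: centre of the head's flat underside, on the prong tops 200 mm above the table; z up
- shoehorn: steel shoehorn with black head, up to 44 mm wide, 160 mm long; hangs by its head (26 mm across, 24 mm high) on a dark two-pronged arm, 33 mm before the line of seats, upright, not to be knocked. Origin: centre of the head's flat underside, on the prong tops 200 mm above the table; z up
- lint_roller: lint roller, white paper roll 46 mm thick, blue head, 142 mm long; hangs by its head (26 mm across, 24 mm high) on a dark two-pronged arm, 33 mm before the line of seats, upright, not to be knocked. Origin: centre of the head's flat underside, on the prong tops 200 mm above the table; z up
- shoe_brush: dark shoe brush, 48 mm wide, 145 mm long; hangs by its head (26 mm across, 24 mm high) on a dark two-pronged arm, 33 mm before the line of seats, upright, not to be knocked. Origin: centre of the head's flat underside, on the prong tops 200 mm above the table; z up

How it is judged:
By the outcome, as a careful person would: the job done as asked, in the order asked, and still so for the second after the job is handed in, with the robot touching nothing.
It also fails if it takes over 61 s, if anything falls off the work surface, if the arm or the gripper's body presses on something with over 40 N, if the wrist force passes 120 N, or if a joint passes its speed limit or range.

### The arm

A 6-joint arm with a two-finger parallel gripper is mounted at the origin on the work surface. World frame = base frame: x ahead of the robot, y to its left, z up, the work surface at z = 0. Lengths are in m, angles in degrees, forces in N, time in s.
With the tool pointing down it reaches from about 0.275 to 0.875 m from the base axis. Payload 12.5 kg.
Tool frame: the origin (TCP) lies at the very end of the fingers, on their centre line; the grasp point (between the pads) lies robot.tcp_to_grasp behind it (robot.tcp_to_grasp is the distance from the TCP to the grasp point, in m); z points along the fingers, y is the line along which they close (so a half turn about z gives the same grasp; the last joint's range is limited). The gripper opens to 85 mm and grips with 20 to 120 N. Pads are 22 mm wide; open, the fingers measure 114 mm over their backs; the gripper's body (76 mm by 85 mm) begins 54 mm behind the grasp point. The pads swing forward as they close: fully open they stand 13 mm farther back than shut.
Start: joints at [70.669, 20.094, 94.641, -0, 65.266, -4.847], TCP at [0.138, 0.533, 0.231] pointing down, gripper open.
Joint ranges: [-157.81, 157.81], [-45, 120.19], [0.68, 151.7], [-89.99, 269.99], [4.06, 180], [-164.3, 164.3]. Speed limits (degrees/s): [127.2, 127.2, 159.86, 180, 180, 180].

### API

Orientations are given as [roll, pitch, yaw] about the fixed x, y, z axes, in that order (R = Rz(yaw) Ry(pitch) Rx(roll)).
In Python, from rig import telemetry, vision, robot gives the robot as it stands.
- The arm moves only by the tool step_arm, never from a script. Its argument "plan" is a list of rows, each a list of 4 numbers: the shift along the tool's x, y, z in mm, then the turn about the tool's z in degrees. A call has 1 to 8 rows; each row is the pose to reach, as a shift and turn from the pose commanded when the call began, along the tool's axes at that moment; what a row does not reach only later rows make up. A row lasts 1/10 s, in which the tool goes at most 50 mm and 8.59 degrees, less where a joint would pass 70% of its speed; a pose out of reach is approached as far as the arm can. A call with a gripper value outside its range is refused whole. "claw" is the opening, from 0 (shut) to 1 (fully open), set as the call begins (left out, the last holds). The fingers move at their own pace and stop on an object; "squeeze" is the grip in N (left out, the last holds). Time passes only in rows, so rows that repeat a pose let the fingers close. It gives the time, the measured TCP pose, the force, the opening and the grip force at its end, in the units of the state.
- telemetry.sense(): the state, without advancing time (a new reading comes with each control period).
- vision.grab_frame(name): name is "side" or "top" or "wrist"; returns a dict with "pixels" (400x640x3 uint8, red, green, blue), "K" (3x3 intrinsics, pixels), "k1" (the pictures are not rectified: a ray, as slopes to the right and down, at radius r is drawn at 1 + k1 r^2 times it, then the intrinsics apply), "pose" (4x4, takes a point from camera to world coordinates); the wrist camera has in their place "hand_eye" (4x4, takes a point from camera to tool coordinates, whose origin is the TCP and whose axes are the flange's). Camera axes: x right, y up, looking along -z (the intrinsics and any distortion apply to the point x, -y, -z); pixel columns grow to the right and rows downward; lengths in m; the calibration is good to about 2 mm. A picture is of the moment at which its call begins: read the wrist's pose just before it. There is no depth.
- robot.job_done(): hands the job in; it is judged then, once.
The state is a dict: "t": time; "joints": joint angles; "joint_velocities": joint speeds; "tau": joint torques, N m; "tool_pos": TCP position; "eef_rot": TCP orientation; "wrist_force": force on the tool from outside, world axes, zero at the start; "ft_torque": the same for the moment, N m; "gripper_width": finger opening in m; "gripper_force": force on a finger pad.
Only numpy, scipy, OpenCV 4.12 (cv2) and the standard library are available. Lean on these libraries where they do the work, as an engineer would, in place of code of your own. Each camera call takes 0.05 s, during which the arm holds its last target. There are 200 camera calls.

## Working session

There is one attempt and no reset: what is moved stays moved. The work goes in short steps, Python scripts to look and compute and a tool call to move; the robot and the scene stay as the last step left them, time stands still between calls to the robot, and variables do not carry over. Pictures are saved under pics/ and viewed, at most 10 in all, crops included, and the job is handed in when it is done.

Besides the shell and the picture viewer there is one more tool, called after "Request:" as name([rows], argument=value, ...), one row to a line, values as JSON. step_arm: Moves the arm, as the interface text tells. Its arguments: {"type":"object","properties":{"plan":{"type":"array","items":{"type":"array","items":{"type":"number"}}},"claw":{"type":"number"},"squeeze":{"type":"number"}},"required":["plan"]}

```bash
ls; mkdir -p pics; python3 - <<'E'
from rig import telemetry, vision, robot
import cv2, numpy as np
s=telemetry.sense(); print({k:np.round(v,3) for k,v in s.items()}, robot.tcp_to_grasp)
for n in ["side","top","wrist"]:
    f=vision.grab_frame(n); cv2.imwrite(f"pics/{n}0.png",f["pixels"][:,:,::-1])
    np.savez(f"{n}0.npz",**{k:f[k] for k in f})
    print(n,f["K"].round(1).tolist(),f["k1"],np.round(f.get("pose",f.get("hand_eye")),3).tolist())
E
```

```text
pics
{'t': np.float64(0.0), 'joints': array([ 7.0670e+01,  2.0127e+01,  9.4677e+01,  1.0000e-03,  6.5266e+01,
       -4.8480e+00]), 'joint_velocities': array([-0.067,  0.038, -0.034, -0.017,  0.03 , -0.035]), 'tau': array([-2.0000e-03, -5.0611e+01, -2.9140e+01, -0.0000e+00,  5.0000e-03,
        0.0000e+00]), 'tool_pos': array([0.137, 0.532, 0.231]), 'eef_rot': array([-1.79931e+02, -7.00000e-03,  1.65518e+02]), 'wrist_force': array([ 0.489,  0.214, -0.293]), 'ft_torque': array([-0.015,  0.033,  0.023]), 'gripper_force': np.float64(0.0), 'gripper_width': np.float64(0.085)} 0.0187
side [[371.4, 0.0, 312.0], [0.0, 371.4, 199.2], [0.0, 0.0, 1.0]] -0.028777754012511956 [[0.909, 0.258, -0.326, 0.274], [-0.415, 0.606, -0.678, -0.569], [0.023, 0.752, 0.659, 0.715], [0.0, 0.0, 0.0, 1.0]]
top [[366.0, 0.0, 319.0], [0.0, 366.0, 197.1], [0.0, 0.0, 1.0]] -0.023165513154937603 [[0.023, 0.999, -0.037, 0.509], [-0.999, 0.023, 0.022, -0.028], [0.023, 0.037, 0.999, 0.954], [0.0, 0.0, 0.0, 1.0]]
wrist [[319.0, 0.0, 321.0], [0.0, 319.0, 201.2], [0.0, 0.0, 1.0]] -0.021059209991070298 [[-0.0, 0.958, 0.286, 0.072], [1.0, 0.0, 0.0, -0.001], [0.0, 0.286, -0.958, -0.143], [0.0, 0.0, 0.0, 1.0]]
```

View pics/side0.png

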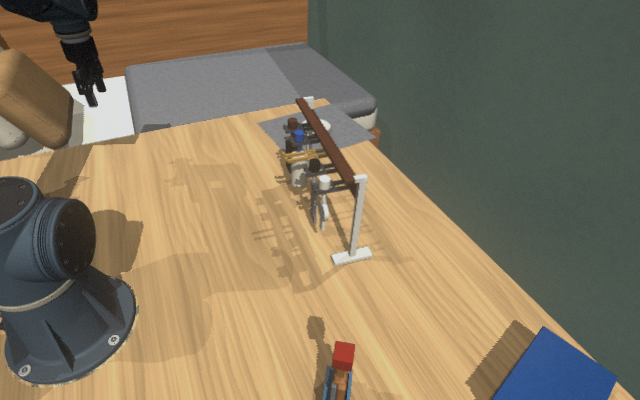

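View pics/top0.png

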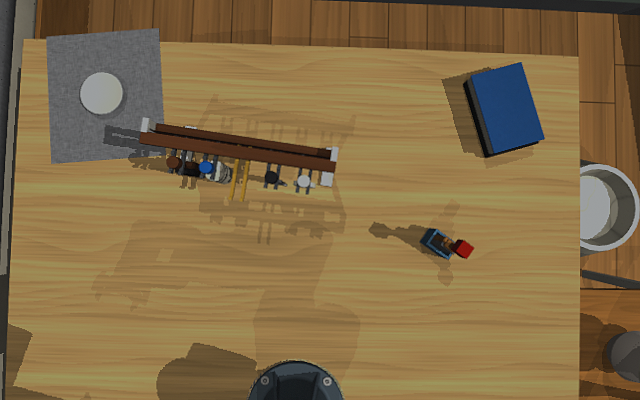

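```bash
cat > h.py <<'E'
import numpy as np, cv2
def rays(f,uv,T=None):
    K=f["K"];k1=float(f["k1"]);uv=np.atleast_2d(uv).astype(float)
    d=cv2.undistortPoints(uv[:,None],K,np.array([k1,0,0,0,0.]))[:,0]
    T=f["pose"] if T is None else T
    return T[:3,3], np.c_[d[:,0],-d[:,1],-np.ones(len(d))]@T[:3,:3].T
def onplane(f,uv,z,T=None):
    o,d=rays(f,uv,T); return o+d*((z-o[2])/d[:,2])[:,None]
def tri(f1,p1,f2,p2):
    o1,d1=rays(f1,p1);o2,d2=rays(f2,p2);d1=d1[0];d2=d2[0]
    s=np.linalg.lstsq(np.c_[d1,-d2],o2-o1,rcond=None)[0]
    a=o1+s[0]*d1;b=o2+s[1]*d2; return (a+b)/2,np.linalg.norm(a-b)
def toolT(s):
    from scipy.spatial.transform import Rotation as R
    T=np.eye(4);T[:3,:3]=R.from_euler('xyz',s["eef_rot"],degrees=True).as_matrix();T[:3,3]=s["tool_pos"];return T
def hsv(f,lo,hi): 
    h=cv2.cvtColor(f["pixels"],cv2.COLOR_RGB2HSV); return cv2.inRange(h,lo,hi)
def blobs(m,a=8):
    n,l,st,c=cv2.connectedComponentsWithStats(m)
    return [(c[i].round(1).tolist(),st[i].tolist()) for i in range(1,n) if st[i,4]>=a]
E
python3 - <<'E'
from h import *
F={n:dict(np.load(n+"0.npz")) for n in("top","side")}
for n in F:
    f=F[n]
    m=hsv(f,(0,190,90),(6,255,255))|hsv(f,(174,190,90),(180,255,255)); print(n,"red",blobs(m))
    m=hsv(f,(18,150,90),(28,255,255)); print(n,"brass",blobs(m,15))
    m=hsv(f,(95,60,30),(115,255,255)); print(n,"blue",blobs(m,40))
t=F["top"];c=t["pixels"][120:270,120:490]; cv2.imwrite("pics/topc.png",cv2.resize(c[:,:,::-1],None,fx=2.16,fy=2.16,interpolation=cv2.INTER_CUBIC))
print(t["pixels"][190,232:250].tolist())
E
```

```text
top red [([464.5, 249.2], [456, 241, 18, 18, 170])]
top brass [([233.3, 178.8], [228, 159, 11, 41, 177]), ([244.1, 180.6], [239, 161, 11, 41, 175])]
top blue [([507.1, 107.2], [471, 62, 74, 92, 4282]), ([206.3, 167.1], [198, 160, 18, 14, 171]), ([433.5, 242.2], [420, 229, 32, 30, 308]), ([284.0, 390.2], [280, 384, 12, 15, 46])]
side red []
side brass []
side blue [([73.1, 6.0], [53, 0, 36, 18, 147]), ([298.8, 135.3], [294, 129, 10, 14, 109]), ([555.7, 373.3], [492, 327, 126, 73, 5426]), ([325.4, 387.1], [322, 369, 7, 31, 81]), ([348.8, 385.6], [346, 371, 6, 29, 86])]
[[163, 123, 39], [135, 101, 30], [117, 93, 56], [166, 133, 83], [160, 129, 79], [159, 128, 79], [159, 129, 79], [159, 129, 80], [159, 128, 78], [159, 123, 60], [159, 119, 36], [162, 122, 40], [135, 102, 32], [126, 100, 60], [164, 133, 82], [161, 129, 79], [159, 127, 77], [158, 127, 77]]
```

View pics/topc.png

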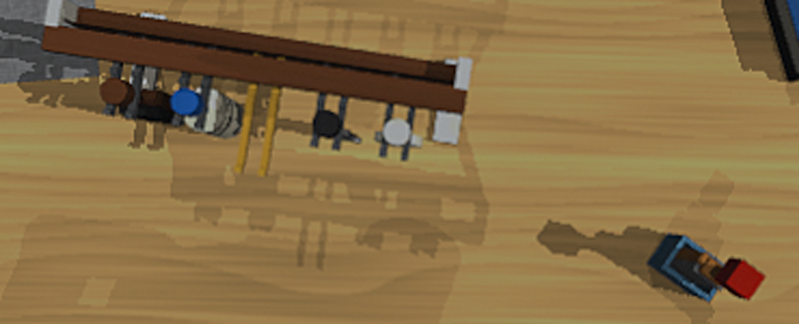

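```bash
python3 - <<'E'
from h import *
t=dict(np.load("top0.npz"));s=dict(np.load("side0.npz"))
m=hsv(t,(18,150,90),(28,255,255)); n,l,st,c=cv2.connectedComponentsWithStats(m)
cen=[];
for i in range(1,n):
    if st[i,4]<15: continue
    v,u=np.nonzero(l==i); P=onplane(t,np.c_[u,v],.2)[:,:2]
    d=cv2.fitLine(P.astype(np.float32),cv2.DIST_L2,0,.01,.01).ravel()
    d=d[:2]*np.sign(d[0]); q=(P-P.mean(0))@d
    cen.append(P.mean(0)); print("prong",P.mean(0),np.degrees(np.arctan2(d[1],d[0])),q.min(),q.max(),P.mean(0)+d*q.min())
print("gap",cen[0]-cen[1])
# slat front lower edge: dark red-brown; ends from crop /2.16+(120,120)
for a in [(44,50),(465,110)]:
    print("slat",onplane(t,np.array(a)/2.16+120,.245))
e=[onplane(t,np.array(a)/2.16+120,.245)[0,:2] for a in[(44,50),(465,110)]];d=e[0]-e[1];print("yaw",np.degrees(np.arctan2(-d[0],d[1])),np.linalg.norm(d))
print("heads",[(k,onplane(t,np.array(a)/2.16+120,.224)) for k,a in dict(shoeb=(117,92),lint=(186,101),horn=(327,125),mir=(397,132)).items()])
print("knob top",onplane(t,(464.5,249.2),.185))
hs=hsv(s,(0,150,60),(8,255,255))|hsv(s,(172,150,60),(180,255,255));b=[x for x in blobs(hs,60)];print(b)
m=hsv(t,(0,190,90),(6,255,255))|hsv(t,(174,190,90),(180,255,255));pts=np.argwhere(m)[:,::-1].astype(np.float32);print(cv2.minAreaRect(pts))
# stand rim corners in crop
for a in [(678,235),(650,262),(720,292)]:
    print("stand",onplane(t,np.array(a)/2.16+120,.058))
E
```

```text
prong [0.57053075 0.13288652] -7.5108914 -0.04269117880135372 0.041958219787999566 [0.52820586 0.13846688]
prong [0.5674584  0.11066194] -7.440521 -0.04282215864474199 0.04151697948860271 [0.52499681 0.11620727]
gap [0.00307234 0.02222458]
slat [[0.63197515 0.30575218 0.245     ]]
slat [[ 0.58708261 -0.07385896  0.245     ]]
yaw -6.744433106835337 0.3822564095633422
heads [('shoeb', array([[0.59820149, 0.2466024 , 0.224     ]])), ('lint', array([[0.59138661, 0.18272969, 0.224     ]])), ('horn', array([[0.57230714, 0.05214313, 0.224     ]])), ('mir', array([[ 0.56739271, -0.01265762,  0.224     ]]))]
knob top [[ 0.43427637 -0.35572072  0.185     ]]
[([343.1, 355.8], [332, 341, 23, 30, 536])]
((464.49322509765625, 249.20945739746094), (12.903488159179688, 13.019735336303711), 35.53767776489258)
stand [[ 0.47075432 -0.33262303  0.058     ]]
stand [[ 0.43939881 -0.30073     0.058     ]]
stand [[ 0.40677057 -0.38200495  0.058     ]]
```

```bash
cat >> h.py <<'E'
def go(s,targets):
    T=toolT(s)
    for p,yaw in targets:
        d=T[:3,:3].T@(np.array(p)-T[:3,3])*1000; tr=-((yaw-s["eef_rot"][2]+180)%360-180)
        print("shift",d.round(1),"turn",round(tr,1))
E
python3 - <<'E'
from h import *
from rig import telemetry
go(telemetry.sense(),[((.36,.15,.26),160),((.42,-.12,.26),150),((.434,-.356,.25),144.5)])
E
```

```text
shift [-311.1 -314.5  -28.9] turn 5.5
shift [-436.7 -561.   -28.7] turn 15.5
shift [-509.3 -785.9  -18.5] turn 21.0
```

Request:
step_arm([
  [-35,-35,-10,0],
  [-70,-70,-28,0],
  [-105,-105,-28,0],
  [-140,-140,-28,0],
  [-175,-175,-28,2],
  [-210,-210,-28,4],
  [-245,-245,-28,5],
  [-280,-280,-28,6],
], claw=1)

```text
t: 0.95
tool_pos: [0.3391, 0.1895, 0.2594]
eef_rot: [180.0, 0.0, 159.5]
wrist_force: [-0.1, 0.9, -0.0]
gripper_width: 0.0849
gripper_force: 0.0
```

Request:
step_arm([
  [-25,-42,0,2],
  [-50,-84,0,4],
  [-75,-126,0,6],
  [-95,-168,0,8],
  [-115,-212,0,10],
  [-130,-258,0,12],
  [-145,-304,0,13],
  [-160,-350,0,14],
])

```text
t: 1.75
tool_pos: [0.3654, -0.1945, 0.2594]
eef_rot: [180.0, 0.0, 145.5]
wrist_force: [1.7, 0.6, 0.8]
gripper_width: 0.0855
gripper_force: 0.0
```

```bash
python3 - <<'E'
from h import *
from rig import telemetry
s=telemetry.sense(); print(s["tool_pos"],s["eef_rot"],s["t"])
go(s,[((.434,-.356,.25),144.5)])
E
```

```text
[ 0.36537033 -0.19451988  0.25935534] [1.79994512e+02 1.61966957e-02 1.45452705e+02] 1.75
shift [-148.1  -94.1    9.4] turn 1.0
```

Request:
step_arm([
  [-40,-25,-10,0],
  [-80,-50,-20,1],
  [-120,-75,-20,1],
  [-148,-94,-20,1],
  [-148,-94,-20,1],
  [-148,-94,-20,1],
  [-148,-94,-20,1],
])

```text
t: 2.45
tool_pos: [0.4345, -0.3529, 0.2792]
eef_rot: [180.0, -0.0, 144.5]
wrist_force: [0.3, 0.3, 0.4]
gripper_width: 0.0855
gripper_force: 0.0
```

```bash
python3 - <<'E'
from h import *
from rig import telemetry,vision
s=telemetry.sense(); f=vision.grab_frame("wrist"); T=toolT(s)@f["hand_eye"]
cv2.imwrite("pics/w1.png",f["pixels"][:,:,::-1])
m=hsv(f,(0,170,60),(7,255,255))|hsv(f,(173,170,60),(180,255,255)); print(blobs(m,50))
h=cv2.cvtColor(f["pixels"],cv2.COLOR_RGB2HSV)
n,l,st,c=cv2.connectedComponentsWithStats(m); i=1+st[1:,4].argmax()
v,u=np.nonzero(l==i); V=h[v,u,2]; print(np.percentile(V,[5,25,50,75,95]))
P=onplane(f,np.c_[u,v],.188,T)[:,:2]*1000
print("all",cv2.minAreaRect(P.astype(np.float32)))
print(s["tool_pos"],s["eef_rot"])
E
```

```text
[([319.8, 206.0], [301, 188, 39, 37, 1373])]
[112. 161. 163. 165. 167.]
all ((435.7262268066406, -355.10223388671875), (29.01677894592285, 29.033809661865234), 54.5106201171875)
[ 0.43449053 -0.35291999  0.27920302] [ 1.79990065e+02 -3.46039475e-02  1.44538715e+02]
```

View pics/w1.png

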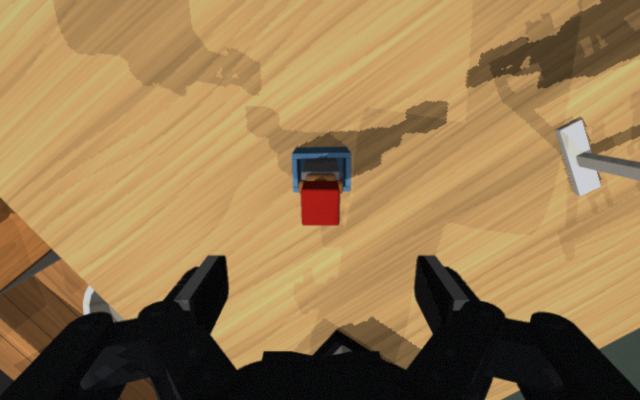

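Request:
step_arm([
  [-2,-1,40,0],
  [-2,-1,80,0],
  [-2,-1,105,0],
  [-2,-1,121,0],
  [-2,-1,121,0],
  [-2,-1,121,0],
  [-2,-1,121,0],
])

```text
t: 3.2
tool_pos: [0.4363, -0.3559, 0.1597]
eef_rot: [-180.0, 0.1, 144.5]
wrist_force: [0.2, -0.3, -0.4]
gripper_width: 0.085
gripper_force: 0.0
```

Request:
step_arm([
  [0,0,0,0],
  [0,0,0,0],
  [0,0,0,0],
  [0,0,0,0],
  [0,0,0,0],
  [0,0,0,0],
  [0,0,0,0],
  [0,0,0,0],
], claw=0, squeeze=35)

```text
t: 4.0
tool_pos: [0.436, -0.3558, 0.1585]
eef_rot: [180.0, 0.0, 144.5]
wrist_force: [0.5, 1.5, 5.9]
gripper_width: 0.0297
gripper_force: 35.9
```

Request:
step_arm([
  [0,0,-8,0],
  [0,0,-22,0],
  [0,0,-40,0],
  [0,0,-58,0],
  [0,0,-72,0],
  [0,0,-76,0],
  [0,0,-76,0],
  [0,0,-76,0],
])

```text
t: 4.8
tool_pos: [0.4355, -0.3555, 0.2336]
eef_rot: [180.0, -0.1, 144.5]
wrist_force: [-0.1, 0.7, -3.2]
gripper_width: 0.0296
gripper_force: 35.1
```

```bash
python3 - <<'E'
from h import *
from rig import telemetry,vision
s=telemetry.sense(); print(s["tool_pos"],s["eef_rot"],s["wrist_force"],s["gripper_width"])
o=np.array([.616,.115]);d=np.array([np.cos(np.radians(-7.3)),np.sin(np.radians(-7.3))])
p=o-.17*d; print(p)
go(s,[((.42,-.15,.2345),160),((*p,.2345),172.7)])
E
```

```text
[ 0.4355345  -0.35549079  0.23359283] [ 1.79992317e+02 -6.83359135e-02  1.44514222e+02] [-0.08111824  0.6542416  -3.18042704] 0.02958509146431665
[0.44737794 0.13660098]
shift [131.9 158.3  -0.7] turn -15.5
shift [276.  407.6  -0.5] turn -28.2
```

Request:
step_arm([
  [11,16,0,-2],
  [28,41,0,-5],
  [48,71,0,-8],
  [68,101,0,-11],
  [88,131,0,-14],
  [108,161,0,-17],
  [129,190,0,-20],
  [149,220,0,-23],
])

```text
t: 5.6
tool_pos: [0.4416, -0.0886, 0.2336]
eef_rot: [180.0, -0.1, 167.6]
wrist_force: [0.6, 0.3, -2.4]
gripper_width: 0.0294
gripper_force: 35.4
```

Request:
step_arm([
  [35,27,0,-1],
  [67,52,0,-3],
  [99,77,0,-4],
  [131,102,0,-5],
  [158,123,0,-5],
  [178,138,0,-5],
  [190,147,0,-5],
  [190,147,0,-5],
])

```text
t: 6.4
tool_pos: [0.2872, 0.0953, 0.2338]
eef_rot: [-180.0, -0.1, 172.6]
wrist_force: [-0.7, -0.7, -2.8]
gripper_width: 0.0296
gripper_force: 35.6
```

```bash
python3 - <<'E'
from h import *
from rig import telemetry,vision
s=telemetry.sense(); print(s["tool_pos"],s["eef_rot"],s["t"])
go(s,[((.4474,.1366,.2345),172.7)])
E
```

```text
[0.28720306 0.09528087 0.23384062] [-1.79992613e+02 -5.94508081e-02  1.72637079e+02] 6.4
shift [-153.6   61.5   -0.8] turn -0.1
```

Request:
step_arm([
  [-20,8,0,0],
  [-50,20,0,0],
  [-85,34,0,0],
  [-115,46,0,0],
  [-140,56,0,0],
  [-154,62,0,0],
  [-154,62,0,0],
  [-154,62,0,0],
])

```text
t: 7.2
tool_pos: [0.4489, 0.1353, 0.2335]
eef_rot: [-180.0, -0.1, 172.5]
wrist_force: [-0.7, -0.2, -2.1]
gripper_width: 0.0295
gripper_force: 35.6
```

```bash
python3 - <<'E'
from h import *
from rig import telemetry,vision
s=telemetry.sense(); f=vision.grab_frame("wrist"); T=toolT(s)@f["hand_eye"]
np.savez("w2.npz",T=T,**f)
cv2.imwrite("pics/w2.png",f["pixels"][:,:,::-1])
t=vision.grab_frame("top");np.savez("t2.npz",**t)
m=hsv(t,(0,150,60),(7,255,255))|hsv(t,(173,150,60),(180,255,255)); print(blobs(m,30))
v,u=np.nonzero(m[:,:400]);print(s["tool_pos"],s["eef_rot"])
E
```

```text
[]
[0.44889058 0.13527034 0.23349783] [-1.79958813e+02 -9.89663295e-02  1.72493994e+02]
```

View pics/w2.png

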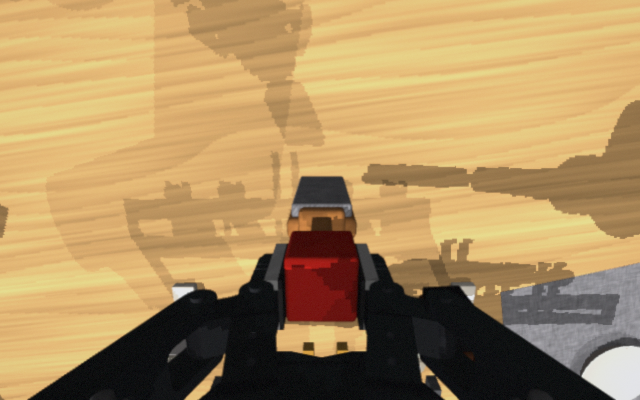

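```bash
python3 - <<'E'
from h import *
f=dict(np.load("w2.npz"));p=f["pixels"];g=cv2.cvtColor(p,cv2.COLOR_RGB2GRAY)
for r in (343,346,349): print(r,g[r,290:362].tolist())
red=hsv(f,(0,150,30),(7,255,255))|hsv(f,(173,150,30),(180,255,255))
for r in (240,250,280,310): x=np.nonzero(red[r,250:400])[0]+250;print(r,x.min(),x.max())
E
```

```text
343 [192, 194, 195, 194, 192, 192, 192, 191, 191, 191, 191, 189, 176, 132, 69, 57, 58, 57, 58, 56, 60, 58, 64, 106, 167, 196, 198, 198, 198, 197, 198, 196, 196, 196, 196, 195, 195, 196, 195, 195, 195, 195, 194, 188, 182, 177, 139, 76, 54, 55, 54, 51, 51, 53, 52, 53, 71, 143, 179, 182, 181, 181, 181, 180, 182, 189, 194, 194, 195, 197, 197, 197]
346 [183, 183, 182, 181, 182, 179, 180, 180, 181, 180, 180, 176, 156, 101, 60, 50, 53, 51, 52, 53, 53, 54, 57, 98, 160, 194, 198, 198, 197, 196, 197, 197, 197, 195, 197, 195, 196, 195, 196, 197, 197, 198, 197, 191, 183, 173, 129, 73, 54, 52, 51, 50, 52, 51, 52, 53, 62, 106, 156, 175, 176, 176, 174, 175, 182, 187, 187, 186, 186, 185, 186, 185]
349 [182, 183, 181, 181, 182, 182, 182, 180, 182, 181, 182, 179, 153, 90, 59, 57, 57, 56, 56, 56, 59, 55, 56, 79, 148, 191, 195, 195, 194, 194, 194, 193, 193, 194, 192, 191, 191, 190, 190, 190, 190, 189, 183, 178, 176, 163, 128, 86, 64, 62, 60, 60, 61, 62, 63, 65, 67, 90, 141, 164, 166, 166, 169, 168, 167, 178, 184, 184, 183, 183, 184, 186]
240 290 352
250 286 356
280 284 357
310 286 356
```

Request:
step_arm([
  [-10,1,5,0],
  [-25,2.5,12,0],
  [-40,2.5,18,0],
  [-50,2.5,20,0],
  [-55,2.5,20,0],
  [-55,2.5,20,0],
  [-55,2.5,20,0],
])

```text
t: 8.0
tool_pos: [0.5038, 0.1312, 0.2144]
eef_rot: [180.0, -0.0, 172.5]
wrist_force: [-0.5, 0.6, -3.5]
gripper_width: 0.0297
gripper_force: 35.6
```

```bash
python3 - <<'E'
from h import *
from rig import telemetry,vision
s=telemetry.sense(); f=vision.grab_frame("wrist"); T=toolT(s)@f["hand_eye"]
cv2.imwrite("pics/w3.png",f["pixels"][:,:,::-1]);np.savez("w3.npz",T=T,**f)
print(s["tool_pos"],s["eef_rot"],s["wrist_force"])
E
```

```text
[0.50380541 0.13124205 0.21444285] [ 1.79997623e+02 -3.99981546e-03  1.72515941e+02] [-0.5396077   0.62596885 -3.49678082]
```

View pics/w3.png

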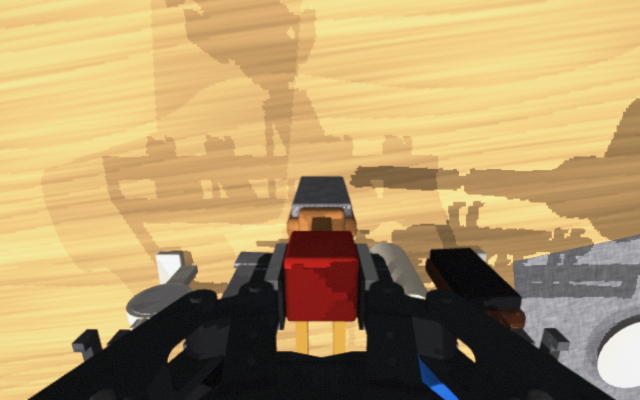

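```bash
python3 - <<'E'
from h import *
f=dict(np.load("w3.npz"));m=hsv(f,(14,125,60),(30,255,255));p=f["pixels"]
for r in (328,336,344): print(r,p[r,290:356,2].tolist())
E
```

```text
328 [126, 127, 127, 125, 120, 102, 78, 76, 76, 77, 77, 76, 76, 75, 76, 75, 70, 75, 109, 134, 136, 134, 133, 134, 133, 133, 133, 132, 132, 132, 129, 131, 128, 129, 128, 130, 127, 127, 128, 127, 127, 123, 113, 87, 71, 78, 76, 75, 76, 74, 78, 76, 74, 75, 78, 99, 117, 123, 124, 125, 126, 129, 129, 131, 130, 138]
336 [112, 112, 112, 112, 111, 100, 80, 78, 77, 77, 76, 75, 75, 78, 76, 76, 74, 73, 104, 138, 144, 145, 145, 146, 144, 144, 145, 144, 145, 146, 145, 145, 142, 143, 143, 142, 141, 142, 141, 143, 142, 138, 121, 92, 75, 77, 76, 76, 77, 77, 76, 77, 75, 76, 81, 107, 130, 137, 138, 130, 129, 125, 125, 126, 125, 131]
344 [129, 129, 130, 128, 127, 114, 85, 75, 75, 76, 75, 76, 76, 75, 76, 78, 75, 69, 90, 120, 125, 130, 133, 133, 134, 133, 133, 135, 132, 132, 131, 128, 128, 128, 127, 126, 126, 125, 126, 125, 126, 126, 115, 91, 75, 77, 76, 75, 77, 73, 78, 74, 76, 76, 81, 113, 131, 132, 127, 120, 122, 121, 123, 125, 127, 134]
```

Request:
step_arm([
  [-6,-0.3,0,0],
  [-14,-0.3,0,0],
  [-23,-0.3,0,0],
  [-33,-0.3,0,0],
  [-43,-0.3,0,0],
  [-50,-0.3,0,0],
  [-54,-0.3,0,0],
  [-54,-0.3,0,0],
])

```text
t: 8.85
tool_pos: [0.558, 0.1238, 0.2141]
eef_rot: [-180.0, -0.0, 172.5]
wrist_force: [0.6, 1.2, -3.0]
gripper_width: 0.0293
gripper_force: 35.6
```

Request:
step_arm([
  [0,0,2,0],
  [0,0,5,0],
  [0,0,7,0],
  [0,0,9,0],
  [0,0,10,0],
  [0,0,10,0],
])

```text
t: 9.45
tool_pos: [0.5575, 0.1239, 0.2042]
eef_rot: [-180.0, -0.0, 172.5]
wrist_force: [0.1, -0.9, -2.7]
gripper_width: 0.0299
gripper_force: 35.6
```

Request:
step_arm([
  [0,0,0.5,0],
  [0,0,1,0],
  [0,0,1.5,0],
  [0,0,1.5,0],
])

```text
t: 9.85
tool_pos: [0.5576, 0.1239, 0.2027]
eef_rot: [-180.0, -0.0, 172.5]
wrist_force: [-0.2, 0.7, -2.4]
gripper_width: 0.0294
gripper_force: 35.6
```

Request:
step_arm([
  [0,0,0.5,0],
  [0,0,1,0],
  [0,0,1,0],
])

```text
t: 10.15
tool_pos: [0.5577, 0.1239, 0.2026]
eef_rot: [180.0, 0.0, 172.5]
wrist_force: [-3.6, -0.9, 5.5]
gripper_width: 0.0296
gripper_force: 36.6
```

Request:
step_arm([
  [0,0,0,0],
  [0,0,0,0],
  [0,0,0,0],
  [0,0,0,0],
  [0,0,0,0],
  [0,0,0,0],
], claw=0.52)

```text
t: 10.75
tool_pos: [0.5576, 0.1239, 0.2018]
eef_rot: [-180.0, -0.0, 172.5]
wrist_force: [-0.3, -0.1, -0.3]
gripper_width: 0.0444
gripper_force: 0.0
```

Request:
step_arm([
  [0,0,-5,0],
  [0,0,-15,0],
  [0,0,-30,0],
  [0,0,-45,0],
  [0,0,-50,0],
  [15,0,-50,0],
  [40,0,-50,0],
  [65,0,-50,0],
])

```text
t: 11.55
tool_pos: [0.4923, 0.1324, 0.2517]
eef_rot: [-180.0, -0.0, 172.5]
wrist_force: [-0.1, 0.0, -0.3]
gripper_width: 0.0447
gripper_force: 0.0
```

Request:
step_arm([
  [10,0,0,0],
  [10,0,0,0],
  [10,0,0,0],
  [10,0,0,0],
], claw=0)

```text
t: 11.95
tool_pos: [0.4841, 0.1335, 0.2518]
eef_rot: [180.0, 0.0, 172.5]
wrist_force: [-0.3, 0.1, 0.1]
gripper_width: -0.0004
gripper_force: 0.0
```

```bash
python3 - <<'E'
from h import *
from rig import telemetry,vision
s=telemetry.sense(); f=vision.grab_frame("wrist"); T=toolT(s)@f["hand_eye"]
t=vision.grab_frame("top"); np.savez("t4.npz",**t)
print(s["tool_pos"],s["eef_rot"],s["wrist_force"],s["gripper_width"])
a=f["pixels"]; b=cv2.resize(t["pixels"][110:230,130:350],(640,349),interpolation=cv2.INTER_CUBIC)
cv2.imwrite("pics/w4.png",cv2.resize(np.vstack([a[150:],b]),(640,599))[:,:,::-1]);np.savez("w4.npz",T=T,**f)
for n,g,TT in(("top",t,None),("wrist",f,T)):
    m=hsv(g,(0,150,60),(7,255,255))|hsv(g,(173,150,60),(180,255,255)); b=blobs(m,30);print(n,b)
    if b: print(onplane(g,b[0][0],.232,TT))
E
```

```text
[0.48409391 0.13354376 0.25179499] [1.79996104e+02 2.12762911e-02 1.72496581e+02] [-0.29301642  0.14305535  0.12168646] -0.0004248115300186286
top [([235.6, 184.8], [227, 177, 18, 16, 241])]
[[0.55622281 0.12126839 0.232     ]]
wrist [([321.1, 344.3], [314, 330, 15, 28, 324])]
[[0.55230985 0.12385848 0.232     ]]
```

View pics/w4.png

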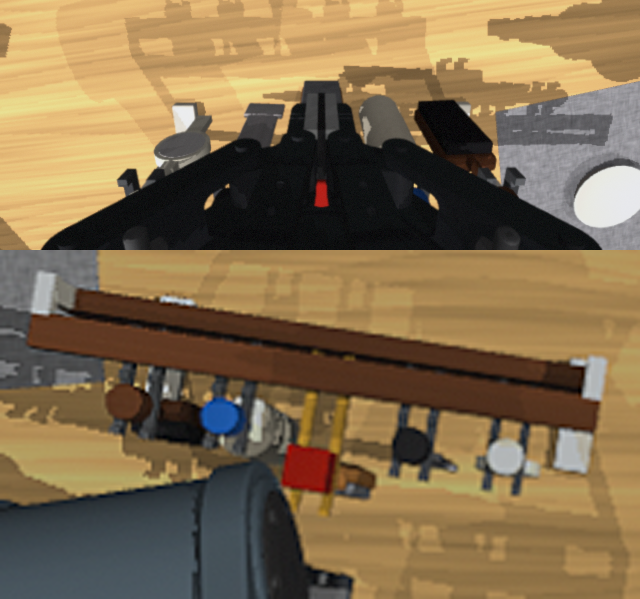

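Request:
step_arm([
  [0,0,15,0],
  [0,0,30,0],
  [0,0,42,0],
  [-10,0,44,0],
  [-22,0,44,0],
  [-32,0,44,0],
  [-38,0,44,0],
  [-38,0,44,0],
])

```text
t: 12.85
tool_pos: [0.5219, 0.1285, 0.208]
eef_rot: [180.0, 0.0, 172.5]
wrist_force: [-1.4, 0.5, 0.7]
gripper_width: -0.0
gripper_force: 0.0
```

Request:
step_arm([
  [-2,0,0,0],
  [-4,0,0,0],
  [-6,0,0,0],
  [-8,0,0,0],
  [-10,0,0,0],
  [-12,0,0,0],
  [-14,0,0,0],
  [-16,0,0,0],
])

```text
t: 13.65
tool_pos: [0.5368, 0.1266, 0.2078]
eef_rot: [-180.0, -0.0, 172.5]
wrist_force: [-0.8, 0.7, -0.3]
gripper_width: -0.0005
gripper_force: 0.7
```

Request:
step_arm([
  [-2,0,0,0],
  [-4,0,0,0],
  [-6,0,0,0],
  [-8,0,0,0],
  [-10,0,0,0],
  [-12,0,0,0],
  [-14,0,0,0],
  [-16,0,0,0],
])

```text
t: 14.45
tool_pos: [0.5528, 0.1245, 0.2078]
eef_rot: [180.0, -0.0, 172.5]
wrist_force: [-2.8, 0.2, 2.6]
gripper_width: 0.0
gripper_force: 1.5
```

Request:
step_arm([
  [-2,0,0,0],
  [-4,0,0,0],
  [-6,0,0,0],
  [-8,0,0,0],
  [-10,0,0,0],
  [-12,0,0,0],
])

```text
t: 15.05
tool_pos: [0.5647, 0.123, 0.2078]
eef_rot: [-180.0, 0.0, 172.5]
wrist_force: [-0.5, -0.2, -1.1]
gripper_width: -0.0
gripper_force: 0.4
```

```bash
python3 - <<'E'
from h import *
from rig import telemetry,vision
s=telemetry.sense(); f=vision.grab_frame("side"); t=vision.grab_frame("top")
print(s["tool_pos"],s["wrist_force"],s["ft_torque"])
a=cv2.resize(f["pixels"][85:245,260:400],(525,599),interpolation=cv2.INTER_CUBIC); b=cv2.resize(t["pixels"][120:220,200:270],(275,393)); 
c=np.zeros((599,800,3),np.uint8);c[:,:525]=a;c[:393,525:]=b
cv2.imwrite("pics/s5.png",c[:,:,::-1])
E
```

```text
[0.56473312 0.12296353 0.20775605] [-0.46883546 -0.18239267 -1.07830836] [0.04649949 0.15964291 0.0137432 ]
```

View pics/s5.png

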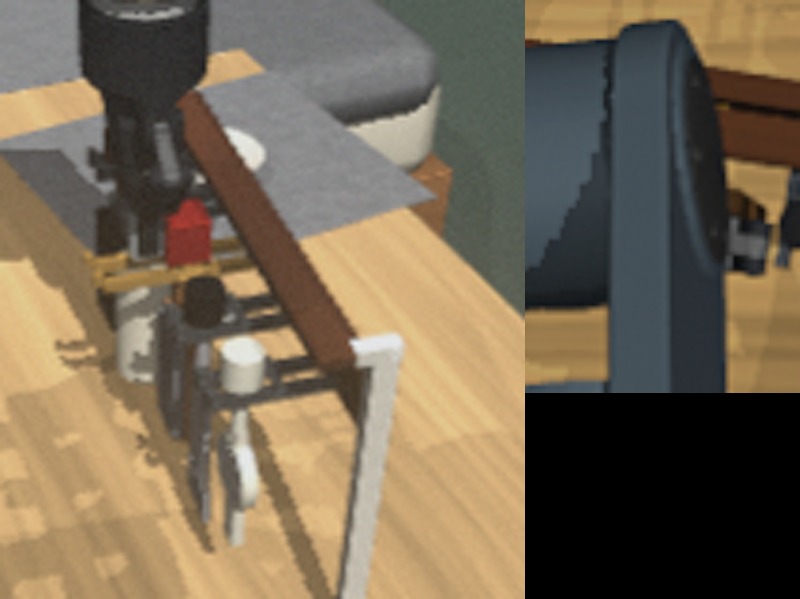

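Request:
step_arm([
  [-2,0,0,0],
  [-4,0,0,0],
  [-6,0,0,0],
  [-8,0,0,0],
  [-10,0,0,0],
  [-12,0,0,0],
])

```text
t: 15.75
tool_pos: [0.5766, 0.1214, 0.2079]
eef_rot: [180.0, 0.0, 172.5]
wrist_force: [-0.6, 0.7, 2.1]
gripper_width: -0.0001
gripper_force: 0.7
```

Request:
step_arm([
  [-1.5,0,0,0],
  [-3,0,0,0],
  [-4.5,0,0,0],
  [-6,0,0,0],
])

```text
t: 16.15
tool_pos: [0.5826, 0.1206, 0.2078]
eef_rot: [180.0, 0.0, 172.5]
wrist_force: [-1.2, 0.2, 1.1]
gripper_width: -0.0001
gripper_force: 0.5
```

Request:
step_arm([
  [-1,0,0,0],
  [-2,0,0,0],
  [-3,0,0,0],
])

```text
t: 16.45
tool_pos: [0.5854, 0.1202, 0.2076]
eef_rot: [-180.0, -0.0, 172.5]
wrist_force: [-1.2, -0.2, -0.2]
gripper_width: 0.0004
gripper_force: 0.3
```

```bash
python3 - <<'E'
from h import *
from rig import telemetry,vision
s=telemetry.sense(); f=vision.grab_frame("side")
print(s["tool_pos"],s["wrist_force"],s["ft_torque"])
m=hsv(f,(0,170,60),(7,255,255))|hsv(f,(173,170,60),(180,255,255)); print([b for b in blobs(m,20)])
a=cv2.resize(f["pixels"][85:245,260:400],(525,599),interpolation=cv2.INTER_CUBIC)
cv2.imwrite("pics/s6.png",a[:,:,::-1])
E
```

```text
[0.58536899 0.12021395 0.2076361 ] [-1.20373198 -0.15048251 -0.20156078] [-0.0264588   0.1205659  -0.03484965]
[]
```

View pics/s6.png

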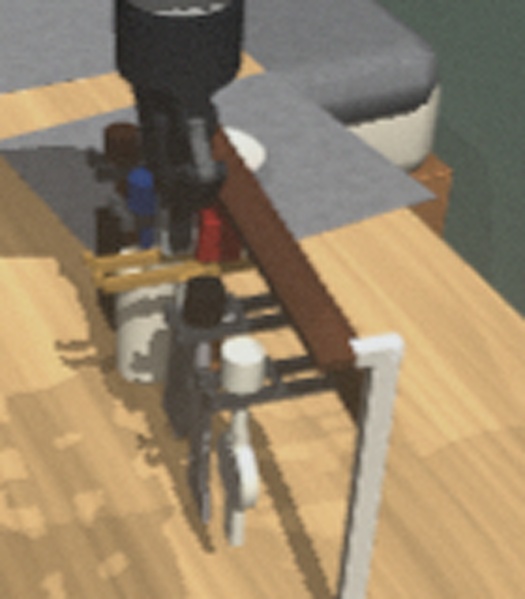

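Request:
step_arm([
  [-1,0,0,0],
  [-2,0,0,0],
  [-3,0,0,0],
])

```text
t: 16.8
tool_pos: [0.5884, 0.1199, 0.2077]
eef_rot: [-180.0, -0.0, 172.5]
wrist_force: [-0.8, 0.3, 0.1]
gripper_width: 0.0001
gripper_force: 0.3
```

Request:
step_arm([
  [-1,0,0,0],
  [-2,0,0,0],
  [-2,0,0,0],
])

```text
t: 17.1
tool_pos: [0.5905, 0.1195, 0.2078]
eef_rot: [180.0, 0.0, 172.5]
wrist_force: [-1.1, -0.6, -0.6]
gripper_width: -0.0001
gripper_force: 0.5
```

```bash
python3 - <<'E'
from h import *
from rig import telemetry,vision
s=telemetry.sense(); f=vision.grab_frame("side")
print(s["tool_pos"],s["wrist_force"],s["ft_torque"])
np.savez("s7.npz",**f)
m=hsv(f,(0,150,40),(7,255,255))|hsv(f,(173,150,40),(180,255,255)); print([b for b in blobs(m,20)])
E
```

```text
[0.59046653 0.11953544 0.20780408] [-1.14729239 -0.62362717 -0.62243142] [-0.00338363  0.14847694  0.04473659]
[([316.4, 147.7], [315, 141, 4, 14, 46])]
```

Request:
step_arm([
  [-1,0,0,0],
  [-2,0,0,0],
  [-2,0,0,0],
])

```text
t: 17.45
tool_pos: [0.5924, 0.1193, 0.2078]
eef_rot: [180.0, 0.0, 172.5]
wrist_force: [0.3, -0.2, -0.7]
gripper_width: -0.0
gripper_force: 0.0
```

Request:
step_arm([
  [-1,0,0,0],
  [-2,0,0,0],
  [-2,0,0,0],
])

```text
t: 17.75
tool_pos: [0.5944, 0.1191, 0.2078]
eef_rot: [-180.0, -0.0, 172.5]
wrist_force: [-0.5, 0.2, 0.3]
gripper_width: -0.0004
gripper_force: 0.0
```

Request:
step_arm([
  [8,0,0,0],
  [25,0,0,0],
  [50,0,-5,0],
  [85,0,-10,0],
  [125,0,-10,0],
  [165,0,-10,0],
  [205,0,-10,0],
  [235,0,-10,0],
])

```text
t: 18.55
tool_pos: [0.3587, 0.1497, 0.2177]
eef_rot: [180.0, 0.0, 172.5]
wrist_force: [1.0, 0.2, -0.9]
gripper_width: -0.0003
gripper_force: 0.0
```

Request:
step_arm([
  [20,-20,0,0],
  [20,-60,0,0],
  [20,-100,0,0],
  [20,-140,0,0],
  [20,-150,0,0],
  [20,-150,0,0],
  [20,-150,0,0],
  [20,-150,0,0],
])

```text
t: 19.35
tool_pos: [0.3219, 0.0043, 0.2178]
eef_rot: [180.0, 0.0, 172.6]
wrist_force: [-0.7, -0.1, -0.1]
gripper_width: 0.0001
gripper_force: 0.0
```

Request:
step_arm([
  [0,0,0,0],
  [0,0,0,0],
  [0,0,0,0],
  [0,0,0,0],
  [0,0,0,0],
  [0,0,0,0],
  [0,0,0,0],
  [0,0,0,0],
])

```text
t: 20.15
tool_pos: [0.3219, 0.0036, 0.2178]
eef_rot: [180.0, -0.0, 172.5]
wrist_force: [-0.1, 0.2, -0.9]
gripper_width: -0.0002
gripper_force: 0.0
```

```bash
python3 - <<'E'
from h import *
from rig import telemetry,vision
s=telemetry.sense(); f=vision.grab_frame("side"); t=vision.grab_frame("top")
print(s["tool_pos"],s["t"])
for g in (f,t):
    m=hsv(g,(0,170,30),(7,255,255))|hsv(g,(173,170,30),(180,255,255)); m[:,:140]=0; print(blobs(m,15))
a=cv2.resize(f["pixels"][85:245,260:370],(412,599),interpolation=cv2.INTER_CUBIC); b=cv2.resize(t["pixels"][110:220,200:270],(380,599),interpolation=cv2.INTER_CUBIC)
cv2.imwrite("pics/s8.png",np.hstack([a,b])[:,:,::-1])
# expected pixels of knob centre when seated (x_h=+3) in the side view
o=np.array([.616,.115]);d=np.array([np.cos(np.radians(7.4)),-np.sin(np.radians(7.4))])
for x in(-.008,-.002,.003,.008):
  for z in(.2,.216,.232):
    q=np.r_[o+d*x,z,1];c=np.linalg.inv(f["pose"])@q;uv=np.array([c[0],-c[1]])/-c[2];uv*=1+f["k1"]*(uv@uv);print(x,z,(f["K"][:2,:2]@uv+f["K"][:2,2]).round(1))
E
```

```text
[0.32191117 0.00355444 0.21778586] 20.15
[]
[([240.0, 159.7], [232, 158, 17, 5, 45])]
-0.008 0.2 [315.2 152.6]
-0.008 0.216 [315.4 147.1]
-0.008 0.232 [315.6 141.5]
-0.002 0.2 [317.5 152.3]
-0.002 0.216 [317.7 146.8]
-0.002 0.232 [317.9 141.1]
0.003 0.2 [319.4 152. ]
0.003 0.216 [319.7 146.5]
0.003 0.232 [319.9 140.9]
0.008 0.2 [321.4 151.7]
0.008 0.216 [321.6 146.2]
0.008 0.232 [321.9 140.6]
```

View pics/s8.png

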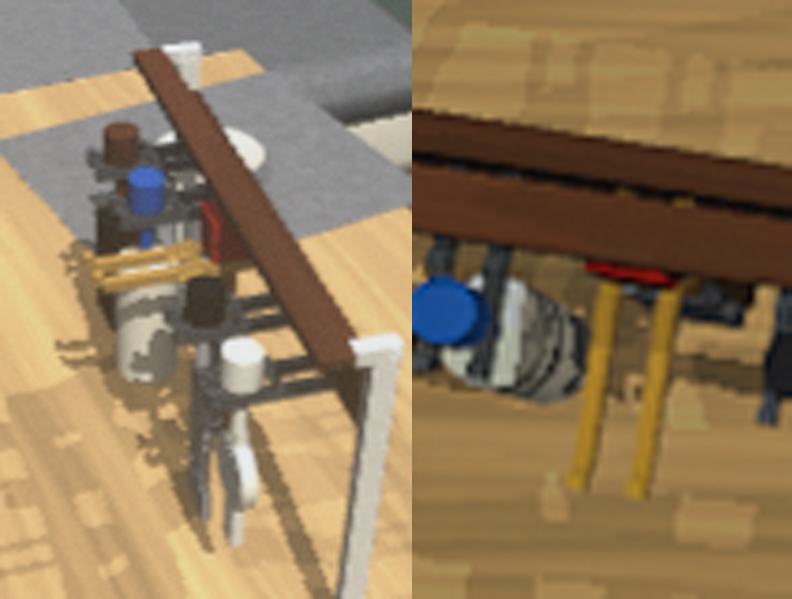

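```bash
python3 - <<'E'
from h import *
from rig import vision
t=vision.grab_frame("top");f=vision.grab_frame("side")
o=np.array([.616,.115]);d=np.array([np.cos(np.radians(7.4)),-np.sin(np.radians(7.4))])
m=hsv(t,(0,170,30),(7,255,255))|hsv(t,(173,170,30),(180,255,255));m[:,:140]=0
v,u=np.nonzero(m)
for c in (234,238,242,246): 
    r=v[u==c].max()+.5
    print(c,r,[((onplane(t,(c,r),z)[0,:2]-o)@d*1000).round(1) for z in(.2,.203,.232)])
# self-calibrate with prong tips (h=-91)
m=hsv(t,(18,150,90),(28,255,255)); print("tips",[((onplane(t,(b[1][0]+3,b[1][1]+b[1][3]-.5),.203)[0,:2]-o)@d*1000).round(1) for b in blobs(m,60)])
r=f["pixels"].astype(int);
for row in range(136,160,2): print(row,[tuple(r[row,c]) for c in range(312,326,2)])
def pj(h,y,z):
    q=np.r_[o+d*h+np.array([-d[1],d[0]])*y,z,1];c=np.linalg.inv(f["pose"])@q;uv=np.array([c[0],-c[1]])/-c[2];uv*=1+f["k1"]*(uv@uv);return (f["K"][:2,:2]@uv+f["K"][:2,2]).round(1)
for h in(-.021,-.017,-.012,-.007): print(h,pj(h,-.015,.2),pj(h,-.015,.232),pj(h,.015,.2),pj(h,.015,.232))
print("prong tip calib",pj(-.091,-.0112,.206))
E
```

```text
234 159.5 [np.float64(-7.7), np.float64(-8.0), np.float64(-11.1)]
238 160.5 [np.float64(-8.5), np.float64(-8.8), np.float64(-11.9)]
242 161.5 [np.float64(-9.3), np.float64(-9.6), np.float64(-12.6)]
246 162.5 [np.float64(-10.1), np.float64(-10.4), np.float64(-13.4)]
tips [np.float64(-90.1), np.float64(-90.8)]
136 [(np.int64(72), np.int64(72), np.int64(65)), (np.int64(65), np.int64(60), np.int64(56)), (np.int64(69), np.int64(59), np.int64(52)), (np.int64(96), np.int64(68), np.int64(54)), (np.int64(111), np.int64(76), np.int64(58)), (np.int64(108), np.int64(73), np.int64(56)), (np.int64(108), np.int64(74), np.int64(55))]
138 [(np.int64(70), np.int64(67), np.int64(63)), (np.int64(87), np.int64(60), np.int64(54)), (np.int64(81), np.int64(58), np.int64(51)), (np.int64(68), np.int64(54), np.int64(45)), (np.int64(105), np.int64(74), np.int64(55)), (np.int64(110), np.int64(76), np.int64(60)), (np.int64(109), np.int64(72), np.int64(55))]
140 [(np.int64(80), np.int64(73), np.int64(68)), (np.int64(129), np.int64(62), np.int64(54)), (np.int64(94), np.int64(53), np.int64(44)), (np.int64(83), np.in
[... 2608 characters left out ...]
(55)), (np.int64(95), np.int64(77), np.int64(51)), (np.int64(103), np.int64(85), np.int64(57))]
158 [(np.int64(160), np.int64(128), np.int64(78)), (np.int64(121), np.int64(99), np.int64(64)), (np.int64(131), np.int64(105), np.int64(66)), (np.int64(117), np.int64(94), np.int64(61)), (np.int64(88), np.int64(71), np.int64(51)), (np.int64(105), np.int64(82), np.int64(60)), (np.int64(225), np.int64(189), np.int64(133))]
-0.021 [311.9 156.8] [312.2 145.6] [308.4 150.1] [308.6 139. ]
-0.017 [313.5 156.5] [313.9 145.3] [309.9 149.9] [310.2 138.8]
-0.012 [315.5 156.2] [315.9 145. ] [311.8 149.6] [312.1 138.5]
-0.007 [317.4 155.9] [317.9 144.7] [313.8 149.3] [314.1 138.2]
prong tip calib [283.3 158.3]
```

```bash
python3 -c "
from rig import robot; print(robot.job_done())"
```

```text
the job is handed in; nothing more can be done
None
```

I hung the brush on the front of the brass holder, let go, and pushed it back over the humps; the last images show its knob 5–7 mm behind the seat's centre under the slat, the neighbours look undisturbed, and I handed the job in at about 20 s with the arm clear (verdict not shown to me).

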